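Pry open the gauge case and put the setting block away

TASK

Use the flat pry blade to lever the cover of the gauge case wide open, without touching the cover with the gripper or arm, and lay the blade back on its rubber mat. Then put the drilled setting block away flat, drilled face up, right down in its own compartment of the case, set down rather than dropped, leaving the cover open and the other things undisturbed.

Things in the scene. Friction and masses are not known exactly. Their poses are not given: they have to be found in the camera images.
- case: Gauge case fixed to the bench: plastic base 130 (x) x 200 (y) x 36 mm high under a black cover. Origin: centre of underside; +x to the hinge side, -x is the front with the pry notch. In its top are two empty compartments 20 mm deep: one 72 (x) x 48 (y) mm (pocket), and one 90 x 32 mm at (0, 62) mm, too narrow for the block. A steel ring stands 18 mm above the top at (25, 20) mm, 42 mm across.
- pocket (a point): Centre of the floor of the 72 x 48 mm compartment, at (0, -66, 16) mm in the case's frame; its axes are the case's. The compartment's walls end 20 mm above this point.
- notch (a point): Middle of the mouth of the pry notch in the case's front, at (-65, 0, 30) mm in the case's frame; axes as the case's (+x leads in). The notch is 70 mm wide (y), 12 mm high (6 mm below to 6 mm above this point) and 35 mm deep; its roof is the lower rim of the cover's front wall (5 mm thick), behind which the cover is hollow.
- hinge (a point): Middle of the cover's hinge line, at (65, 0, 36) mm in the case's frame; the line runs along the case's y.
- cover (a joint): Angle of the cover, rad: 0 closed, opening upward to a stop at 1.9. The cover is a hollow tray upside down, 130 x 200 x 40 mm high, walls 5 mm, top 4 mm, 0.25 kg, no handle. It takes about 1.5 N under its front rim. Let go, it falls shut below about 1.0 rad and falls open to the stop beyond about 1.4 rad.
- cover_rim (a point): Middle of the lower front edge of the cover, 130 mm from the hinge; closed, it is the front top edge of the notch. A steel strip 70 mm long on the cover's front edge marks the notch below it; two steel hinge knuckles show at the opposite side.
- mat: Thin dark green rubber mat fixed to the bench, 260 (x) x 130 (y) x 3 mm. Origin: centre of the underside; z up, x along its length.
- blade: Flat pry blade tool, 190 mm long, 0.12 kg: a black handle 100 (x) x 22 (y) x 30 mm high, and a straight steel blade 90 mm long, 24 mm wide, 3 mm thick that runs on along +x at half the handle's height. Origin: under the middle of the handle, on its underside; z up. Lies on the mat.
- blade_tip (a point): End of the steel blade, at (140, 0, 15) mm in the blade tool's frame, in the middle of its thickness.
- block: Drilled setting block: a plain steel block 60 (x) x 36 (y) x 46 mm high, about 0.65 kg, with a pattern of seven drilled holes in its top face. Origin: centre of the underside; z up.
- vblock: Bystander: steel V-block 70 (x) x 50 (y) x 46 mm high with a V groove along its top. Origin: centre of the underside.
- ring_gauge: Bystander: loose steel ring 76 mm across, 22 mm high, on the bench. Origin: centre of the underside.
- caliper: Bystander: caliper 200 mm long with a black slide. Origin: under the middle of its beam.
- bottle: Bystander: white bottle 60 mm across, 150 mm high. Origin: centre of the underside.
- cup: Bystander: white cup 80 mm across, 60 mm high. Origin: centre of the underside.
- driver: Bystander: screwdriver lying on the bench.

How it is judged:
By the outcome, as a careful person would: the job done as asked, in the order asked, and still so for the second after the job is handed in, with the robot touching nothing.
It also fails if it takes over 64 s, if anything falls off the work surface, if the arm or the gripper's body presses on something with over 40 N, if the wrist force passes 120 N, or if a joint passes its speed limit or range.

ROBOT

A 6-joint arm with a two-finger parallel gripper is mounted at the origin on the work surface. World frame = base frame: x ahead of the robot, y to its left, z up, the work surface at z = 0. Lengths are in m, angles in rad, forces in N, time in s.
With the tool pointing down it reaches from about 0.275 to 0.825 m from the base axis. Payload 4.9 kg.
Tool frame: the origin (TCP) lies midway between the tips of the shut fingers; the grasp point (between the pads) lies 19 mm behind it (bot.grip_depth is the distance from the TCP to the grasp point, in m); z points along the fingers, y is the line along which they close (so a half turn about z gives the same grasp; the last joint's range is limited). The gripper opens to 85 mm and grips with 20 to 120 N. Pads are 22 mm wide; open, the fingers measure 114 mm over their backs; the gripper's body (76 mm by 85 mm) begins 54 mm behind the grasp point. The pads swing forward as they close: fully open they stand 13 mm farther back than shut.
Start: joints at [-1.274, 0.326, -0.193, 1.052, 0, 1.437], TCP at [0.23, -0.5, 0.231] pointing down, gripper open.
Joint ranges: [-2.65, 2.65], [-0.97, 1.79], [-1.3, 1.35], [-1.93, 2.1], [-1.47, 1.37], [-3.14, 3.14]. Speed limits (rad/s): [2.57, 2.57, 3.14, 3.14, 3.14, 3.14].

INTERFACE

Orientations are given as a unit quaternion [w, x, y, z].
In Python, from cell import bot gives the robot as it stands. Calls block until the motion is done:
- bot.move_pose(position, orientation): joint-space move of the TCP to a pose.
- bot.move_linear(position, speed=0.15, rotation=None, until_force=None): straight line of the TCP; rotation=None keeps the orientation; speed is the mean speed in m/s. With until_force (N) it stops when the force on the tool has changed by that much, and returns True; else False.
- bot.goto_joints(angles): joint-space move.
- bot.set_gripper(opening, grasp_force=None): opening from 0.0 (shut) to 1.0 (fully open); grasp_force is the grip in N (None keeps the last); returns when the fingers have stopped.
- bot.wait(seconds).
- bot.solve_ik(position, orientation): joint angles nearest the present ones, or None.
- bot.camera(name): name is "scene" or "top" or "wrist"; returns the picture (480x640x3 uint8, red, green, blue); there is no depth.
- bot.calibration(name): a dict with "mtx" (3x3 intrinsics, pixels), "extrinsics" (4x4, takes a point from world to camera coordinates); the wrist camera has in their place "hand_eye" (4x4, takes a point from camera to tool coordinates, whose origin is the TCP and whose axes are the flange's). Camera axes: x right, y down, z forward; pixel columns grow to the right and rows downward; lengths in m; the calibration is good to about 2 mm. A picture is of the moment at which its call begins: read the wrist's pose just before it. calibration takes no time and is no camera call.
A pose or a line that the arm cannot do raises bot.PlanningError and nothing moves.
- bot.close_job(): hands the job in; it is judged then, once.
Trained networks look in the newest picture that a camera, given by its name, has taken for a name from the list of things; names that differ only in an ending like _2 or _b are one class to them, and where a whole thing is asked for, a point or a joint stands for the part that bears it (a point fixed in the world has none). Each returns a list of dicts, best first, with "confidence" (0 to 1); they miss things now and then, are a little off and sometimes report something else, mostly with a low value. They report only what shows in the picture. A call takes as long as a camera call.
- bot.search_frame(camera, thing): "bbox" ([left, top, width, height] in pixels, round what is visible of it).
Readings, each from a call of its own:
- bot.read_clock(): time.
- bot.read_joint_positions(): joint angles.
- bot.read_joint_vel(): joint speeds.
- bot.read_joint_efforts(): joint torques, N m.
- bot.read_position(): TCP position.
- bot.read_tool_rot(): TCP orientation.
- bot.read_ft_force(): force on the tool from outside, world axes, zero at the start.
- bot.read_moment(): the same for the moment, N m.
- bot.read_gripper_width(): opening from 0.0 (shut) to 1.0 (fully open).
- bot.read_finger_force(): force on a finger pad.
Only numpy, scipy, OpenCV 4.12 (cv2) and the standard library are available. Lean on these libraries where they do the work, as an engineer would, in place of code of your own. Each camera call takes 0.05 s, during which the arm holds its last target. There are 200 camera calls.

## Working session

There is one attempt and no reset: what is moved stays moved. The work goes in short steps, each a Python script; the robot and the scene stay as the last script left them, time stands still between calls to the robot, and variables do not carry over. Pictures are saved under pics/ and viewed, at most 10 in all, crops included, and the job is handed in when it is done.

```bash
mkdir -p pics; ls; python3 - <<'E'
from cell import bot
import cv2,numpy as np
for n in ("top","scene"):
    im=bot.camera(n); cv2.imwrite(f"pics/{n}0.png",im[:,:,::-1])
    c=bot.calibration(n); print(n,np.round(c["mtx"],1).tolist(),np.round(c["extrinsics"],4).tolist())
    for t in ["case","cover","mat","blade","block","vblock","ring_gauge","caliper","bottle","cup","driver"]:
        print(t,[(np.round(d["bbox"]).tolist(),round(d["confidence"],2)) for d in bot.search_frame(n,t)[:2]])
print(bot.calibration("wrist"), bot.read_tool_rot(), bot.read_clock())
E
```

```text
pics
top [[531.0, 0.0, 330.1], [0.0, 531.0, 236.8], [0.0, 0.0, 1.0]] [[0.0183, -0.9998, 0.0067, -0.0437], [-0.9905, -0.019, -0.1361, 0.5784], [0.1362, -0.0042, -0.9907, 1.2605], [0.0, 0.0, 0.0, 1.0]]
case [([229.0, 172.0, 90.0, 96.0], 0.62), ([227.0, 168.0, 91.0, 100.0], 0.59)]
cover [([225.0, 166.0, 93.0, 100.0], 0.7), ([360.0, 261.0, 70.0, 41.0], 0.61)]
mat [([336.0, 237.0, 112.0, 85.0], 0.82)]
blade [([358.0, 261.0, 72.0, 43.0], 0.76)]
block [([446.0, 225.0, 28.0, 24.0], 0.83)]
vblock [([351.0, 191.0, 25.0, 38.0], 0.95), ([225.0, 168.0, 94.0, 99.0], 0.65)]
ring_gauge [([170.0, 298.0, 29.0, 32.0], 0.63), ([101.0, 244.0, 46.0, 27.0], 0.41)]
caliper [([306.0, 154.0, 79.0, 25.0], 0.76), ([358.0, 260.0, 71.0, 44.0], 0.41)]
bottle [([102.0, 243.0, 44.0, 31.0], 0.93)]
cup [([495.0, 226.0, 36.0, 33.0], 0.62), ([307.0, 153.0, 80.0, 30.0], 0.62)]
driver [([449.0, 305.0, 30.0, 77.0], 0.57)]
scene [[445.2, 0.0, 314.7], [0.0, 445.2, 245.4], [0.0, 0.0, 1.0]] [[0.6802, 0.733, 0.0041, -0.3606], [0.5576, -0.5139, -0.6519, -0.2859], [-0.4757, 0.4457, -0.7583, 1.4682], [0.0, 0.0, 0.0, 1.0]]
case [([
[... 537 characters left out ...]
[145.0, 343.0, 41.0, 42.0], 0.86)]
driver [([125.0, 256.0, 63.0, 36.0], 0.97), ([339.0, 199.0, 61.0, 79.0], 0.2)]
{'mtx': array([[350.7808246 ,   0.        , 322.78076781],
       [  0.        , 350.7808246 , 236.57414336],
       [  0.        ,   0.        ,   1.        ]]), 'hand_eye': array([[ 1.51697521e-05, -9.60172563e-01, -2.79407674e-01,
         7.07132208e-02],
       [ 9.99999936e-01,  1.14383069e-04, -3.38780007e-04,
        -4.30738637e-04],
       [ 3.57246775e-04, -2.79407651e-01,  9.60172504e-01,
        -1.42959307e-01],
       [ 0.00000000e+00,  0.00000000e+00,  0.00000000e+00,
         1.00000000e+00]])} [-6.80784846e-06  9.76889197e-01  2.13746337e-01  1.44851215e-06] 1.2
```

```bash
python3 - <<'E'
import cv2
im=cv2.imread("pics/top0.png")[150:330,215:480]
cv2.imwrite("pics/top0c.png",cv2.resize(im,None,fx=3,fy=3,interpolation=cv2.INTER_CUBIC))
E
```

```text
(no output)
```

View pics/top0c.png

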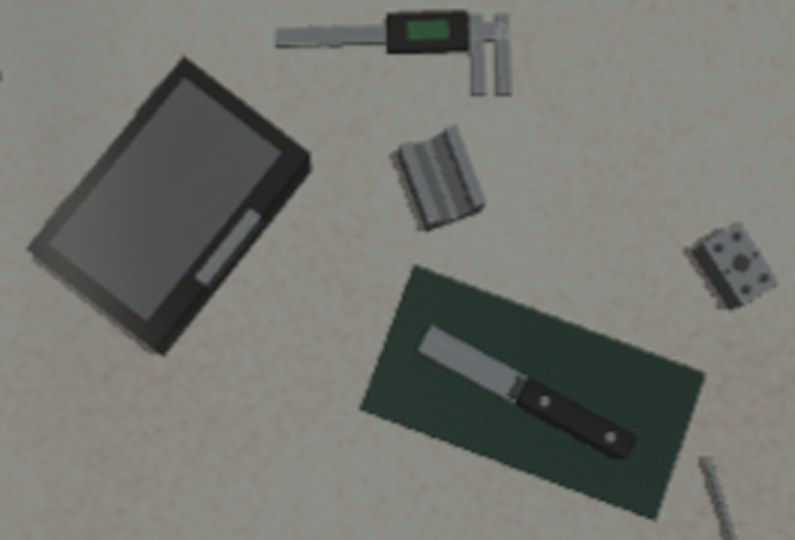

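The top view shows the case at upper left with its front strip at crop (228,247), facing the lower right. The blade lies on the mat with its tip at (428,338) and handle end at (628,450). The block is at (738,262), holes up.

```bash
cat > h.py <<'E'
from cell import bot
import numpy as np, cv2
from scipy.optimize import least_squares
from scipy.spatial.transform import Rotation as R
def quat(yaw):  # tool down, tool y at angle yaw+90deg (tool x along yaw)
    q=(R.from_euler('z',yaw)*R.from_euler('x',np.pi)).as_quat(); return [q[3],q[0],q[1],q[2]]
def rot(q): return R.from_quat([q[1],q[2],q[3],q[0]])
def wrist_ext():
    T=np.eye(4);T[:3,:3]=rot(bot.read_tool_rot()).as_matrix();T[:3,3]=bot.read_position()
    return np.linalg.inv(T@bot.calibration("wrist")["hand_eye"])
def proj(K,E,P):
    p=(E[:3,:3]@np.asarray(P).T).T+E[:3,3]; p=p@K.T; return p[:,:2]/p[:,2:]
def place(pose,pts):  # pose x,y,yaw ; pts z absolute
    c,s=np.cos(pose[2]),np.sin(pose[2]); pts=np.asarray(pts,float)
    return np.c_[pose[0]+c*pts[:,0]-s*pts[:,1],pose[1]+s*pts[:,0]+c*pts[:,1],pts[:,2]]
def fit(K,E,pts,pix,x0):
    r=least_squares(lambda p:(proj(K,E,place(p,pts))-pix).ravel(),x0,loss='soft_l1'); return r.x,np.abs(r.fun).max()
E
cat > a.py <<'E'
from h import *
c=bot.calibration("top");K,E=c["mtx"],c["extrinsics"]
px=lambda l:np.array(l)/3+[215,150]
# cover: corners back-left.. case frame: front edge -x
cs,e=fit(K,E,[[65,100,76],[65,-100,76],[-65,-100,76],[-65,100,76]]*np.array(1e-3),px([[32,248],[183,58],[311,155],[163,345]]),[.6,.15,.7]);print("case",cs,e)
bl,e=fit(K,E,[[.14,0,.018],[-.05,0,.033]],px([[427,340],[628,448]]),[.4,-.1,.4]);print("blade",bl,e)
mt,e=fit(K,E,[[.13,.065,.003],[.13,-.065,.003],[-.13,-.065,.003],[-.13,.065,.003]],px([[361,408],[414,266],[704,374],[656,520]]),[.4,-.1,1.2]);print("mat",mt,e)
bk,e=fit(K,E,[[.03,.018,.046],[.03,-.018,.046],[-.03,-.018,.046],[-.03,.018,.046]],px([[703,240],[739,222],[777,283],[738,305]]),[.5,-.3,.5]);print("block",bk,e)
bk,e=fit(K,E,[[.035,.025,.046],[.035,-.025,.046],[-.035,-.025,.046],[-.035,.025,.046]],px([[400,152],[457,127],[485,206],[430,228]]),[.5,-.3,.5]);print("vblock",bk,e)
E
python3 a.py
```

```text
case [0.61986738 0.10580358 0.94528165] 1.695761079193943
blade [ 0.45345018 -0.22256053  1.09025315] 1.2122898435205798
mat [ 0.47738835 -0.19120401  1.22999617] 0.8625040463064693
block [ 0.58275764 -0.35315926  0.51163876] 0.692705464394578
vblock [ 0.64782296 -0.1114852   0.38164011] 0.8884847648898813
```

```bash
cat > b.py <<'E'
from h import *
import json
def view(name,x,y,z,yaw):
    bot.move_pose([x,y,z],quat(yaw)); E=wrist_ext(); im=bot.camera("wrist")
    cv2.imwrite(f"pics/w_{name}.png",im[:,:,::-1]); np.save(f"E_{name}.npy",E)
    print(name,bot.read_clock(),np.round(bot.read_joint_positions(),2))
for yw in (.945,.945+np.pi,.945-np.pi): 
    for p in ([.5,-.05,.03],[.55,.02,.14]): print(yw,bot.solve_ik(p,quat(yw)))
view("block",.583,-.353,.2,.51)
view("case",.62-.0*.586,.106-.0*.81,.3,.945)
view("blade",.47,-.19,.2,1.09)
E
python3 b.py; python3 - <<'E'
import cv2,numpy as np
a=[cv2.imread(f"pics/w_{n}.png") for n in("block","case","blade")]
cv2.imwrite("pics/all.png",np.vstack([np.hstack([cv2.resize(i,(400,300)) for i in a[:2]]),np.hstack([cv2.resize(a[2],(400,300)),np.zeros((300,400,3),np.uint8)])]))
E
```

```text
0.945 [-0.24666696  0.47586474 -0.56439209  0.53053949  0.          1.9499257 ]
0.945 [-0.09778401  0.40458822 -0.32597468  0.84023343  0.          2.09880864]
4.086592653589793 [-0.24666696  0.47586474 -0.56439209  0.53053949  0.         -1.19166696]
4.086592653589793 [-0.09778401  0.40458822 -0.32597468  0.84023343  0.         -1.04278401]
-2.1965926535897933 [-0.24666696  0.47586474 -0.56439209  0.53053949  0.         -1.19166696]
-2.1965926535897933 [-0.09778401  0.40458822 -0.32597468  0.84023343  0.         -1.04278401]
block 2.6833 [-0.65  0.59  0.15  1.13 -0.    1.98]
case 4.45 [ 0.05  0.45  0.16  1.29 -0.    2.25]
blade 5.8083 [-0.53  0.27 -0.35  0.95  0.    1.52]
```

View pics/all.png

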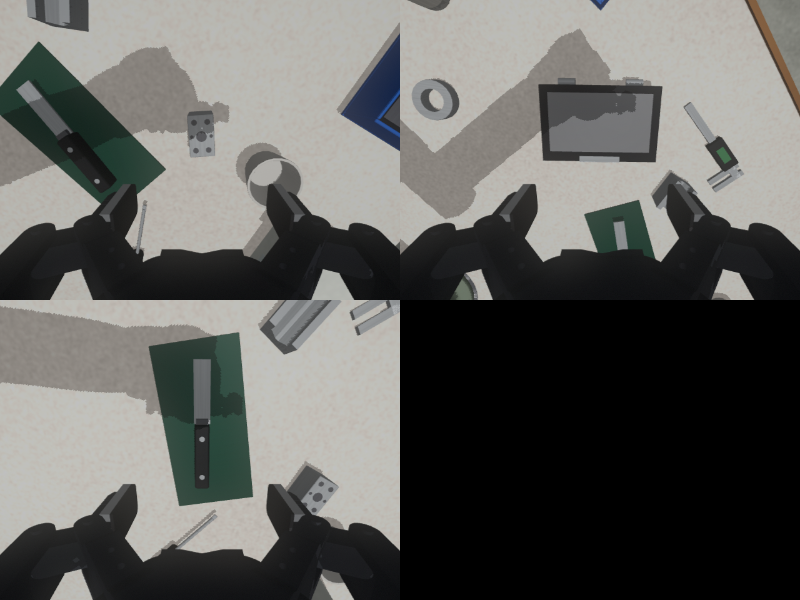

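```bash
python3 - <<'E'
import cv2,numpy as np
C=np.zeros((600,800,3),np.uint8)
def put(n,x,y,w,h,s,X,Y):
    i=cv2.resize(cv2.imread(f"pics/w_{n}.png")[y:y+h,x:x+w],None,fx=s,fy=s,interpolation=cv2.INTER_CUBIC);C[Y:Y+h*s,X:X+w*s]=np.clip(i*1.3,0,255)
put("case",210,115,220,150,2,0,0)
put("block",285,165,70,95,3,0,302)
put("block",285,165,1,1,1,0,0)
put("blade",290,75,70,240,2,450,0)
cv2.imwrite("pics/comp.png",C)
E
```

```text
(no output)
```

View pics/comp.png

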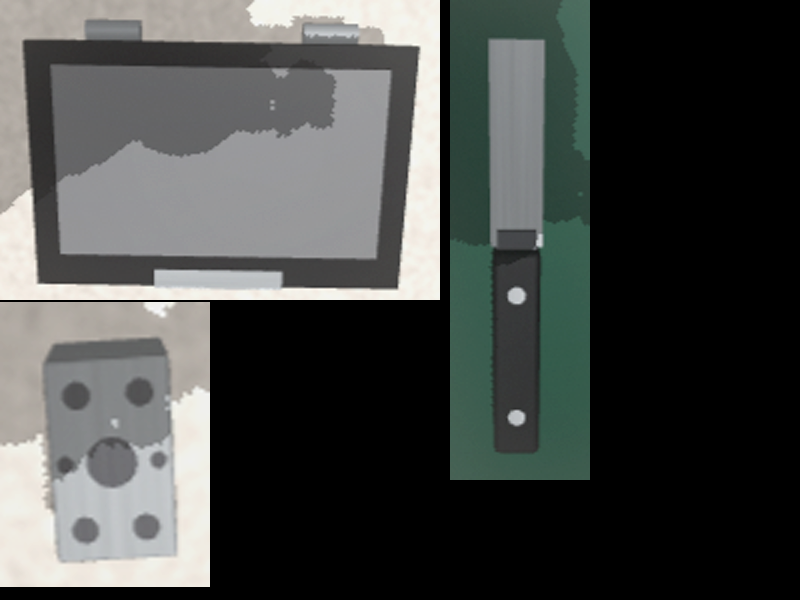

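```bash
cat > c.py <<'E'
from h import *
K=bot.calibration("wrist")["mtx"]
L=lambda n:np.load(f"E_{n}.npy")
cs,e=fit(K,L("case"),[[.065,.1,.076],[.065,-.1,.076],[-.065,-.1,.076],[-.065,.1,.076],[-.065,.035,.076],[-.065,-.035,.076]],np.array([[24,41],[419,46],[399,289],[38,284],[154,287],[283,289]])/2+[210,115],[.62,.106,.945]);print("case",cs,e)
bl,e=fit(K,L("blade"),[[.14,.012,.0195],[.14,-.012,.0195],[-.05,.011,.033],[-.05,-.011,.033],[.05,.011,.033],[.05,-.011,.033]],(np.array([[488.5,39],[545,39],[494,452],[539,452],[493,250],[541,250]])-[450,0])/2+[290,75],[.453,-.22,1.09]);print("blade",bl,e)
bk,e=fit(K,L("block"),[[.03,.018,.046],[.03,-.018,.046],[-.03,-.018,.046],[-.03,.018,.046]],(np.array([[43,362],[168,355],[177,556],[60,562]])-[0,302])/3+[285,165],[.583,-.353,.51]);print("block",bk,e)
np.savez("poses.npz",case=cs,blade=bl,block=bk)
E
python3 c.py
```

```text
case [0.61940573 0.1099869  0.92989722] 0.8611497670590325
blade [ 0.45464988 -0.22118292  1.09020915] 0.7240688285453984
block [ 0.58243126 -0.35291786  0.56878079] 0.7032117598848231
```

```bash
cat > d.py <<'E'
from h import *
P=np.load("poses.npz");b=P["blade"];c=P["case"]
g=place(b,[[.015,0,0.006]])[0]; q=quat(b[2])
bot.set_gripper(.65)
bot.move_pose(g+[0,0,.09],q); print(bot.move_linear(g,.12,until_force=8),bot.read_position())
bot.set_gripper(0,grasp_force=80); print("w",bot.read_gripper_width(),bot.read_finger_force())
bot.move_linear(g+[0,0,.12],.15)
t=place(c,[[-.22,0,.12]])[0]; bot.move_pose(t,quat(c[2]))
E=wrist_ext();np.save("E_pre.npy",E)
cv2.imwrite("pics/w_pre.png",bot.camera("wrist")[:,:,::-1]);print(bot.read_position(),bot.read_clock(),bot.read_ft_force())
K=bot.calibration("wrist")["mtx"]
tp=place(c,[[-.095,.012,.1335],[-.095,-.012,.1335]]);print("expected tip",proj(K,E,tp),"front edge",proj(K,E,place(c,[[-.065,.035,.076],[-.065,-.035,.076]])))
E
python3 d.py
```

```text
False [ 0.46243199 -0.20831047  0.00690599]
w 0.2398655503059234 78.90035390853882
[ 0.48759756 -0.06658716  0.11939696] 9.65 [-0.17174276 -1.30548619 -1.56913236]
expected tip [[288.41902771 -47.3465129 ]
 [366.13377871 -47.28055412]] front edge [[247.1757261  -63.27881857]
 [405.46635526 -63.15560267]]
```

View pics/w_pre.png

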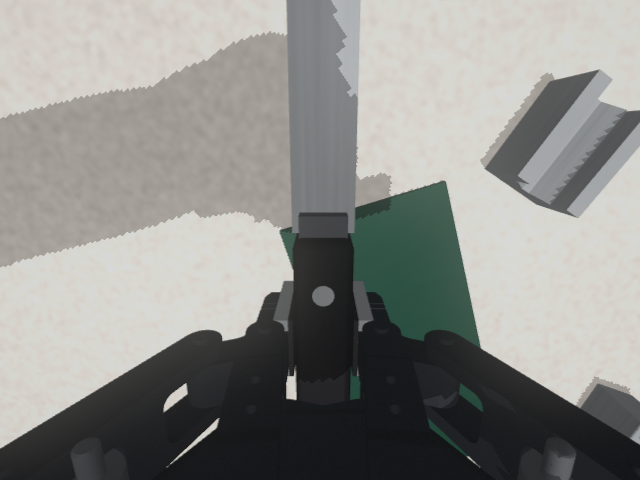

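The handle is gripped straight: the blade edges sit at columns 288–358, as predicted. Next I insert it and lever.

```bash
cat > e.py <<'E'
from h import *
c=np.load("poses.npz")["case"]
def tip(x,z,**k):  # case-frame tip x, blade mid z
    return bot.move_linear(place(c,[[x-.125,0,z-.012]])[0],**k)
tip(-.095,.0295,speed=.15)
print("ins",tip(-.038,.0295,speed=.06,until_force=8),bot.read_ft_force())
for th in np.arange(.1,1.11,.2):
    tip(.065-.125*np.cos(th)+.022,.036+.125*np.sin(th)-.0015,speed=.07)
    print(round(th,1),np.round(bot.read_ft_force(),2))
cv2.imwrite("pics/s_mid.png",bot.camera("scene")[:,:,::-1]);print(bot.read_clock(),bot.read_position())
E
python3 e.py; python3 -c "
import cv2
i=cv2.imread('pics/s_mid.png')[130:330,230:490];cv2.imwrite('pics/s_midc.png',cv2.resize(i,None,fx=3,fy=3))"
```

```text
ins False [ 0.44504538  0.57296399 -1.30887018]
0.1 [ 0.49 -0.79 -2.66]
0.3 [ 1.04 -0.44 -2.3 ]
0.5 [ 0.84  0.07 -1.75]
0.7 [ 0.79 -0.24 -1.78]
0.9 [-0.31 -0.23 -0.97]
1.1 [-0.05 -0.24 -1.08]
14.575 [0.56309426 0.03412657 0.13401812]
```

View pics/s_midc.png

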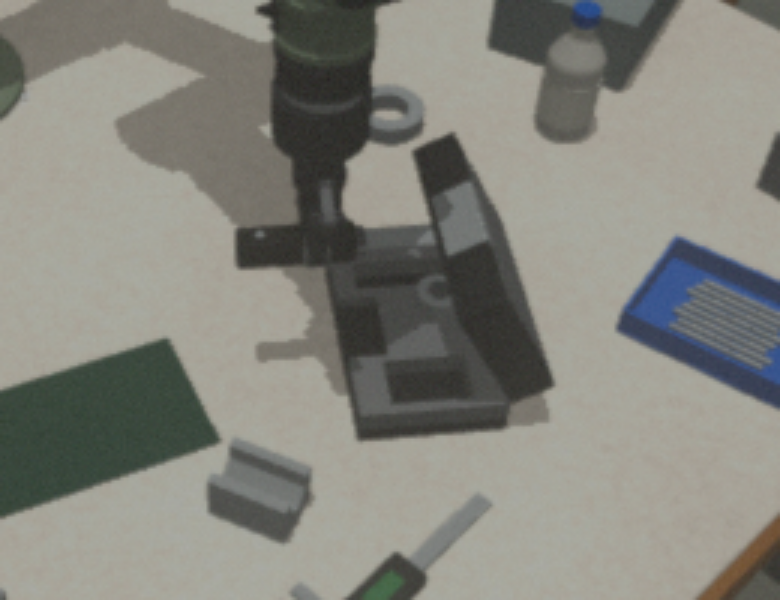

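The cover stands at about 1.1 rad on the blade, with the strip at (462,215). Now I push it past the balance point, retract, and lay the blade back.

```bash
cat > f.py <<'E'
from h import *
P=np.load("poses.npz");c=P["case"];b=P["blade"]
z=bot.read_position()[2]+.012
def tip(x,z,**k): return bot.move_linear(place(c,[[x-.125,0,z-.012]])[0],**k)
tip(.075,z,speed=.07);print(np.round(bot.read_ft_force(),2))
tip(.118,z,speed=.06);print(np.round(bot.read_ft_force(),2))
bot.wait(.5)
tip(-.03,z,speed=.15)
cv2.imwrite("pics/s_open.png",bot.camera("scene")[:,:,::-1]);print(bot.read_clock())
E
python3 f.py; python3 -c "
import cv2
i=cv2.imread('pics/s_open.png')[130:330,230:490];cv2.imwrite('pics/s_openc.png',cv2.resize(i,None,fx=2.5,fy=2.5))"
```

```text
[ 0.76 -0.47 -0.97]
[-0.04 -0.82 -1.12]
17.9167
```

View pics/s_openc.png

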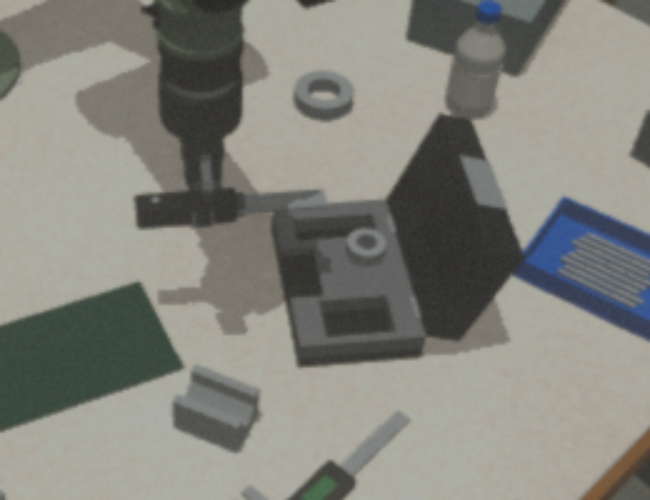

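The cover is open at its stop and the blade is clear of it. Next: return the blade, view the pocket, and re-view the block.

```bash
cat > g.py <<'E'
from h import *
P=np.load("poses.npz");c=P["case"];b=P["blade"]
g=place(b,[[.015,0,0.0068]])[0]; q=quat(b[2])
p=bot.read_position();bot.move_linear(place(c,[[-.22,0,p[2]]])[0],.2)
bot.move_pose(g+[0,0,.09],q); bot.move_linear(g+[0,0,.015],.12)
print(bot.move_linear(g-[0,0,.001],.03,until_force=4),bot.read_position(),bot.read_ft_force())
bot.set_gripper(.5); bot.move_linear(g+[0,0,.09],.15)
def view(n,p,yaw):
    bot.move_pose(p,quat(yaw));E=wrist_ext();np.save(f"E_{n}.npy",E);cv2.imwrite(f"pics/w_{n}.png",bot.camera("wrist")[:,:,::-1]);print(n,bot.read_clock())
pk=place(c,[[-.02,-.066,.25]])[0]; view("pk",pk,c[2])
k=P["block"]; view("bk2",place(k,[[-.01,0,.14]])[0],k[2])
C=np.zeros((600,800,3),np.uint8)
C[:,:400]=cv2.resize(cv2.imread("pics/w_pk.png")[40:340,220:420],None,fx=2,fy=2)
C[:,400:]=cv2.resize(cv2.imread("pics/w_bk2.png")[40:340,220:420],None,fx=2,fy=2)
cv2.imwrite("pics/comp2.png",C)
K=bot.calibration("wrist")["mtx"]
f=lambda n,o,pts:np.round((proj(K,np.load(f"E_{n}.npy"),place(o,pts))-[220,40])*2)
print(f("pk",c,[[sx*.036,-.066+sy*.024,.036] for sx,sy in((1,1),(1,-1),(-1,-1),(-1,1))]))
print(f("bk2",k,[[sx*.03,sy*.018,.046] for sx,sy in((1,1),(1,-1),(-1,-1),(-1,1))])+[400,0])
E
python3 g.py
```

```text
True [ 0.46147922 -0.20791184  0.00691472] [-0.99494737 -0.04394657  4.67915182]
pk 22.8167
bk2 24.4667
[[158. 217.]
 [256. 217.]
 [253. 360.]
 [161. 360.]]
[[555. 288.]
 [662. 288.]
 [658. 454.]
 [558. 454.]]
```

View pics/comp2.png

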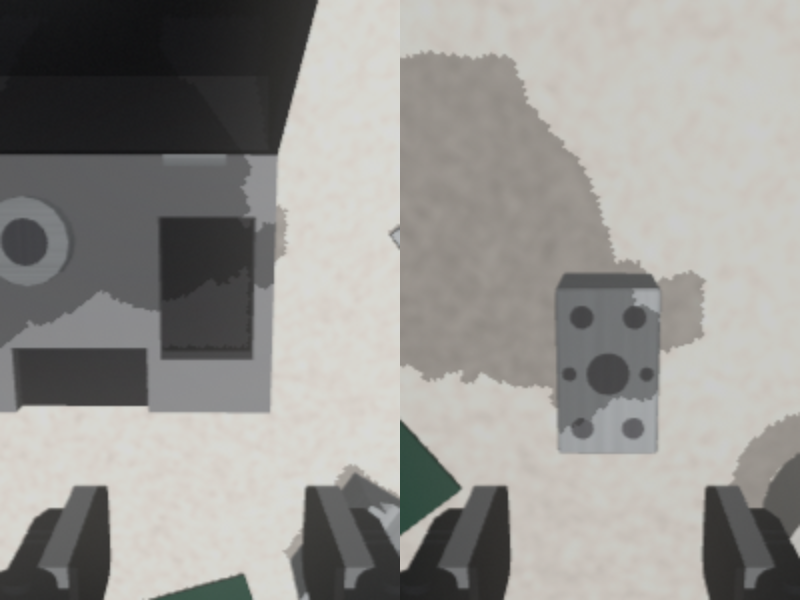

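Predicted corners match the image within about 1 px for both pocket (160,217)–(253,360) and block (556,288)–(658,454). Picking up and placing now.

```bash
cat > i.py <<'E'
from h import *
P=np.load("poses.npz");c=P["case"];k=P["block"]
g=place(k,[[0,0,.026]])[0]
bot.set_gripper(.65)
bot.move_pose(g+[0,0,.08],quat(k[2]));print(bot.move_linear(g,.12,until_force=8))
bot.set_gripper(0,grasp_force=100);print(bot.read_gripper_width(),bot.read_finger_force())
bot.move_linear(g+[0,0,.02],.05);bot.move_linear(g+[0,0,.13],.15)
t=lambda z:place(c,[[0,-.066,z+.026]])[0]
bot.move_pose(t(.11),quat(c[2])); bot.move_linear(t(.05),.12); print(bot.read_ft_force())
print(bot.move_linear(t(.021),.04,until_force=4),bot.read_position())
print(bot.move_linear(t(.0145),.015,until_force=4),bot.read_position(),t(.016),bot.read_ft_force(),bot.read_clock())
E
python3 i.py
```

```text
False
0.39811844901320703 101.30146980285645
[ 0.77458696 -0.49761027 -5.15895246]
False [0.672518   0.07051531 0.04713528]
True [0.67279334 0.07054254 0.04376724] [0.67230859 0.07052442 0.042     ] [ 0.03460125 -0.09699686  6.8582067 ] 31.0417
```

```bash
cat > j.py <<'E'
from h import *
c=np.load("poses.npz")["case"]
bot.set_gripper(.6);p=np.array(bot.read_position())
bot.move_linear(p+[0,0,.1],.12)
bot.move_pose(place(c,[[-.05,-.06,.26]])[0],quat(c[2]));E=wrist_ext()
im=bot.camera("wrist");K=bot.calibration("wrist")["mtx"]
print(proj(K,E,place(c,[[sx*.03,-.066+sy*.018,.062] for sx,sy in((1,1),(1,-1),(-1,-1),(-1,1))])))
bot.move_pose([.35,-.45,.3],quat(.4));bot.wait(.3)
t=bot.camera("top")
C=np.zeros((600,800,3),np.uint8);C[:360,:480]=cv2.resize(im[:,:,::-1],(480,360))
C[360:,:]=cv2.resize(t[150:330,:][:, 100:640,::-1],(720,240)) if 0 else cv2.resize(t[150:340,70:550,::-1],(800,240))
C[:360,480:]=cv2.resize(im[60:240,240:400,::-1],(320,360))
cv2.imwrite("pics/fin.png",C);print(bot.read_clock())
E
python3 j.py
```

```text
[[310.34388145 124.18025995]
 [349.20296757 124.1618977 ]
 [347.9360695  188.81841709]
 [310.97957625 188.83146232]]
35.35
```

View pics/fin.png

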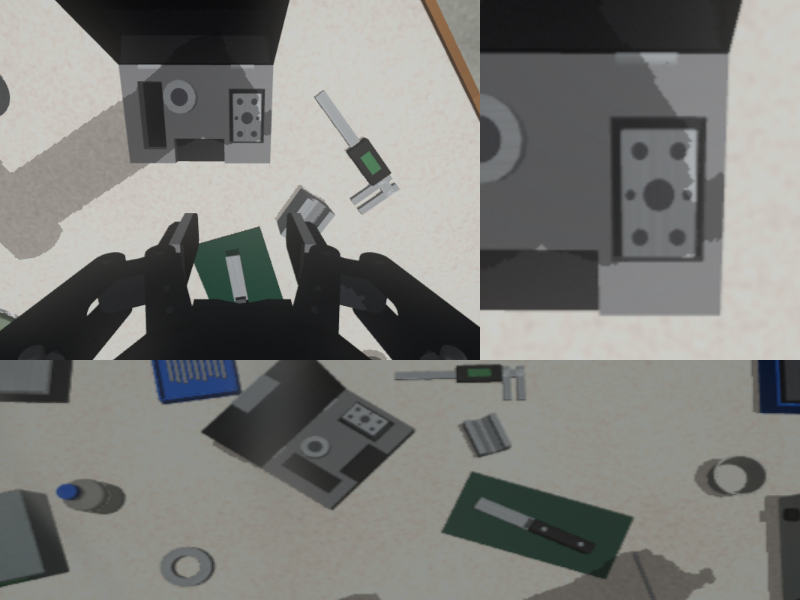

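The block's top corners are at (620,128)–(696,258), where a fully seated block should appear. The cover is open, the blade is on its mat, and the other things have not moved.

```bash
python3 -c "
from cell import bot
print(bot.close_job())"
```

```text
the job is handed in; nothing more can be done
None
```

The job is handed in at about 35 s: the last pictures show the cover levered open to its stop, the blade back on its mat, and the block set down flat in its compartment, drilled face up, with the bystanders where they were.

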